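# Hang the slide carrier and screw its hold-down tight

### The arm

A 6-joint arm with a two-finger parallel gripper is mounted at the origin on the work surface. World frame = base frame: x ahead of the robot, y to its left, z up, the work surface at z = 0. Lengths are in mm, angles in rad, forces in N, time in s.
With the tool pointing down it reaches from about 350 to 975 mm from the base axis. Payload 7.1 kg.
Tool frame: the origin (TCP) lies on the front face of the gripper's body, between the roots of the fingers; the fingertips stand 80 mm ahead of it and the grasp point (between the pads) lies 61 mm ahead of it; z points along the fingers, y is the line along which they close (so a half turn about z gives the same grasp; the last joint's range is limited). The gripper opens to 88 mm and grips with 3 to 60 N. Pads are 20 mm wide; open, the fingers measure 115 mm over their backs; the gripper's body (75 mm by 178 mm) begins 61 mm behind the grasp point.
Start: joints at [1.214, 0.423, 1.63, -0, 1.089, -0.019], TCP at [207.101, 589.673, 302.675] pointing down, gripper open.
Joint ranges: [-3, 3], [-0.9, 2.11], [0.09, 2.58], [-1.31, 4.45], [0.11, 2.69], [-2.54, 2.54]. Speed limits (rad/s): [2.39, 2.39, 3.01, 3.14, 3.14, 3.14].

### API

Orientations are given as a rotation vector (axis times angle).
In Python, from workcell import readout, vision, close_job gives the robot as it stands.
- The arm moves only by the tool servo_tool, never from a script. Its argument "plan" is a list that holds one entry, the list of rows, each a list of 7 numbers: the gripper command: -1 is fully open, 1 is shut, values between are in proportion, then the shift along the world's x, y, z in units of 40 mm (1.0 is 40 mm), then the turn, a rotation vector about the world's x, y, z in units of 5 degrees (1.0 is 5 degrees). A call has 1 to 5 rows; each row shifts and turns the commanded pose from where the row before left it; what a row does not reach is not made up. A row lasts 1/12 s, in which the tool goes at most 41.7 mm and 7.16 degrees, less where a joint would pass 70% of its speed; a pose out of reach is approached as far as the arm can. A call is refused whole if a number of a shift passes 1 or a number of a turn 1, either way. A call with a gripper value outside its range is refused whole. The fingers move at their own pace and stop on an object; the grip force is fixed at half the most. Time passes only in rows, so rows that do not move let the fingers close. It gives the time, the measured TCP pose, the force, the opening and the grip force at its end, in the units of the state.
- readout.get_obs(): the state, without advancing time (a new reading comes with each control period).
- vision.get_image(name): name is "scene" or "top"; returns the picture (420x560x3 uint8, red, green, blue); there is no depth.
- vision.camera_params(name): a dict with "fx", "fy", "cx", "cy" (pixels), "rvec" (rotation vector, rad) and "tvec" (3), from world to camera coordinates, as OpenCV has them. Camera axes: x right, y down, z forward; pixel columns grow to the right and rows downward; lengths in mm; the calibration is good to about 2 mm. A picture is of the moment at which its call begins. camera_params takes no time and is no camera call.
- close_job(): hands the job in; it is judged then, once.
The state is a dict: "t": time; "qpos": joint angles; "qvel": joint speeds; "joint_torque": joint torques, N m; "ee_pos": TCP position; "orientation": TCP orientation; "ft_force": force on the tool from outside, world axes, zero at the start; "moment": the same for the moment, N m; "width": finger opening in mm; "grasp_force": force on a finger pad.
Only numpy, scipy, OpenCV 4.12 (cv2) and the standard library are available. Lean on these libraries where they do the work, as an engineer would, in place of code of your own. Each camera call takes 0.05 s, during which the arm holds its last target. There are 200 camera calls.

### The job

Lift the steel slide carrier by its bar and lower it into the agitator stand so that both ends of the bar lie fully down in the two open slots. Then turn the stand's screw-down lever clockwise (seen from above), well over one turn, until it stops tight with its arm clamped down on the bar, and let go. Do not knock over or shift the bottle, the jar or the slide box.

Things in the scene. Friction and masses are not known exactly. Their poses are not given: they have to be found in the camera images.
- rocker: Fixed agitator stand: base plate x -65..65, y -150..105 mm, 10 thick; two aluminium brackets at y = +85 and -85 mm, 18 mm thick in y, 152 mm apart inside, tops 116 mm up, each with an open slot at x = 0. White drive housing y -150..-106, 85 mm high. The +y bracket (x -58..22) carries the lever's vertical stud at x = -36. Origin: midway between brackets, at bench level, z up.
- slot_a (a point): Middle of the slot floor in the +y bracket (the one with the lever), 102 mm above the bench. Both slots: 19 mm wide along x, 14 mm deep, running along y; the seated bar's axis lies 8 mm above this point
- slot_b (a point): middle of the slot floor of the -y bracket
- rack: Loose steel slide carrier, 0.36 to 0.63 kg: tray 84 (x) x 120 (y) mm, 30 mm high with glass slides; two 22 mm wide uprights at y = +-58 mm hold a round bar, 16 mm thick, 210 mm long, along y, axis 85 mm above the underside, clear to grasp for y within +-50 mm. 28 mm collars end 72 mm either side of its middle (4 mm play in the stand). Either way round will do. Origin: centre of underside, z up
- bar_a (a point): point on the bar's axis 85 mm from its middle towards the carrier's +y (where it lies in a slot)
- bar_b (a point): the same towards the carrier's -y
- lever (a joint): Angle of the screw-down lever on its stud, rad: 0 loosest, grows clockwise seen from above, 9.7 = hard stop, tight. Starts at 0 to 2. Sinks 10 mm a turn. Turning takes 0.12 N m (2 N at its post); stays where left. At 9.7 the arm points to the stand's +x, across the slot, and squeezes the seated bar by 0.6 mm. At the start the arm leaves the way into the slots clear.
- post_top (a point): Centre of the top of the lever's upright grey post: 16 mm thick, 44 mm tall, axis 65 mm from the stud axis, standing on the end of the lever's arm; top 191 mm above the bench when loosest, 175 when tight. It can be pushed round from behind with closed fingers.
- spindle: The lever's sinking nut, which carries the lever but does not turn; origin on the stud axis at the underside of hub and arm (117 mm up when tight, 133 when loosest), z up. Steel hub 30 mm wide, 26 high; the one arm is 16 mm wide, 14 high, reaching 73 mm from the axis. One turn before tight it passes over a seated bar with 9 mm to spare.
- reagent: bystander: amber reagent bottle 48 mm in diameter, 98 mm tall, beside the stand on its far side; origin at its underside
- jar: bystander: glass jar 52 mm in diameter, 70 mm tall, beside the carrier on its far side; origin at its underside
- slidebox: bystander: flat grey slide box 85 x 100 x 35 mm, beyond the work; origin at its underside
Mind the look-alikes: they are no part of the job. Of the things like the rack, leave any that is purple or yellow; of the rest the larger one is meant.

How it is judged:
By the outcome, as a careful person would: the job done as asked, in the order asked, and still so for the second after the job is handed in, with the robot touching nothing.
It also fails if it takes over 72 s, if anything falls off the work surface, if the arm or the gripper's body presses on something with over 40 N, if the wrist force passes 120 N, or if a joint passes its speed limit or range.

## Working session

There is one attempt and no reset: what is moved stays moved. The work goes in short steps, Python scripts to look and compute and a tool call to move; the robot and the scene stay as the last step left them, time stands still between calls to the robot, and variables do not carry over. Pictures are saved under pics/ and viewed, at most 10 in all, crops included, and the job is handed in when it is done.

Besides the shell and the picture viewer there is one more tool, called after "Emit:" as name(argument=value, ...) on one line, values as JSON. servo_tool: Moves the arm, as the interface text tells. Its arguments: {"type":"object","properties":{"plan":{"type":"array"}},"required":["plan"]}

```bash
mkdir -p pics; ls; cat > h.py <<'E'
import numpy as np, cv2
from workcell import readout, vision, close_job
def snap(n,f):
    im=vision.get_image(n); cv2.imwrite('pics/'+f,cv2.cvtColor(im,cv2.COLOR_RGB2BGR)); return im
def cam(n):
    p=vision.camera_params(n); R=cv2.Rodrigues(np.array(p['rvec'],float))[0]; t=np.array(p['tvec'],float).ravel()
    return p,R,t
def ray(n,u,v):
    p,R,t=cam(n); d=R.T@np.array([(u-p['cx'])/p['fx'],(v-p['cy'])/p['fy'],1]); return -R.T@t,d
def onz(n,u,v,z):
    c,d=ray(n,u,v); return c+d*(z-c[2])/d[2]
def proj(n,X):
    p,R,t=cam(n); c=R@np.array(X,float)+t; return np.array([p['fx']*c[0]/c[2]+p['cx'],p['fy']*c[1]/c[2]+p['cy']])
def tri(u1,u2):
    c1,d1=ray('scene',*u1); c2,d2=ray('top',*u2)
    A=np.stack([d1,-d2],1); s=np.linalg.lstsq(A,c2-c1,rcond=None)[0]
    a=c1+d1*s[0]; b=c2+d2*s[1]; return (a+b)/2, np.linalg.norm(a-b)
E
python3 - <<'E'
from h import *
a=snap('scene','s0.png'); b=snap('top','t0.png')
for n in('scene','top'):
    p,R,t=cam(n); print(n,p['fx'],(-R.T@t).round(),R[2].round(2))
o=readout.get_obs(); print(o['t'],o['ee_pos'],o['orientation'],o['width'])
E
```

```text
pics
scene 428.1295305111067 [ 900. -352.  987.] [-0.33  0.39 -0.86]
top 387.0253819393642 [ 544.   29. 1171.] [ 0.05 -0.02 -1.  ]
0.1 [206.97071782 589.33192811 301.99954739] [-5.28070452e-01 -3.09665234e+00  2.06913547e-03] 87.75801617282295
```

View pics/s0.png

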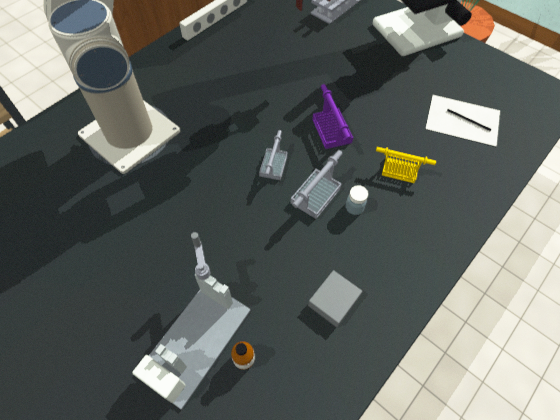

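View pics/t0.png

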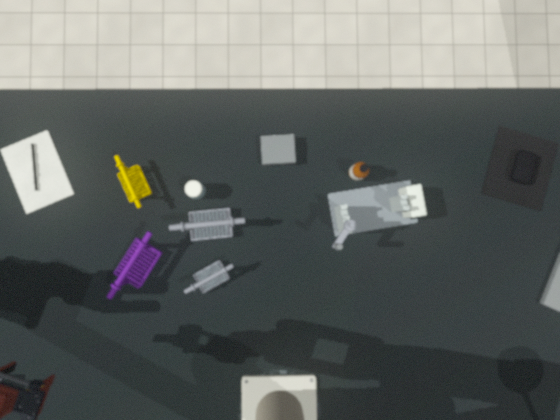

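The top view has four rack-like things: purple at (133,266), yellow at (132,181), small grey at (209,277) and large grey at (207,224). In the scene view the large grey one is at (318,190). Purple and yellow are excluded, so the larger grey one is meant. The stand is at top (378,207) and scene (195,340), with its lever post near top (338,245) and scene (196,238). I'll confirm this in an enlarged crop.

```bash
python3 - <<'E'
import cv2,numpy as np
s=cv2.imread('pics/s0.png');t=cv2.imread('pics/t0.png')
def c(im,x,y,w,h,k): return cv2.resize(im[y:y+h,x:x+w],(400,300),interpolation=cv2.INTER_CUBIC)
# top crops 100x75 (x4), scene 133x100 (x3)
a=np.vstack([np.hstack([c(t,160,195,100,75,4),c(t,325,175,107,80,4)]),np.hstack([c(s,255,125,107,80,4),c(s,125,225,133,100,3)])])
cv2.imwrite('pics/c0.png',a)
E
```

```text
(no output)
```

View pics/c0.png

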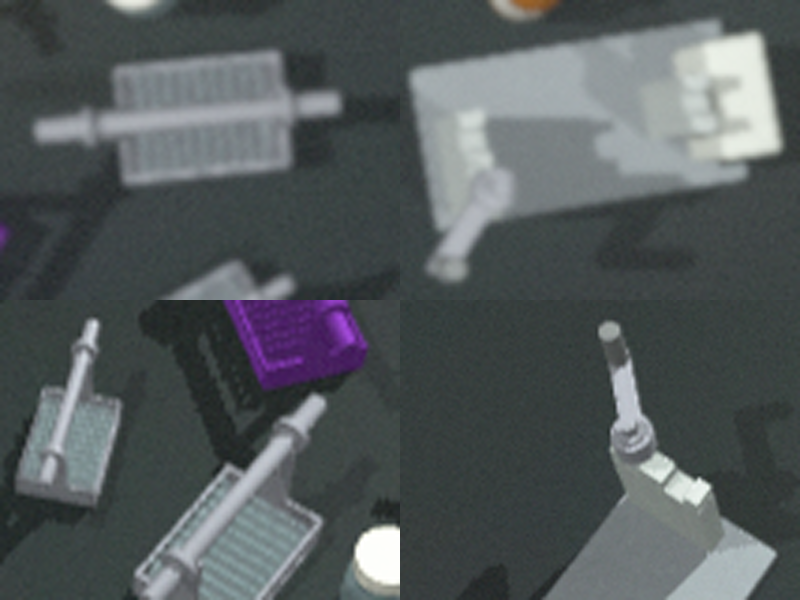

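The crop confirms the larger grey rack. In the top view its bar runs from (169,227.5) to (245,221). The plate corners are near (328,194), (335,236), (410,180) and (418,223), with the hub at about (349,222) and the post top at about (337,246). Next I'll measure these.

```bash
cat >> h.py <<'E'
def edge(im,a,b,hw=5,n=25,pol=None,lo=.1,hi=.9):
    """subpixel straight edge near segment a-b: returns two points (refined a,b)"""
    g=cv2.cvtColor(im,cv2.COLOR_RGB2GRAY).astype(np.float32); a=np.array(a,float);b=np.array(b,float)
    d=(b-a)/np.linalg.norm(b-a); m=np.array([-d[1],d[0]]); P=[]
    s=np.arange(-hw,hw+.01,.25)
    for k in np.linspace(lo,hi,n):
        q=a+(b-a)*k; X=(q+s[:,None]*m).astype(np.float32)
        v=cv2.remap(g,X[None,:,0].copy(),X[None,:,1].copy(),cv2.INTER_LINEAR)[0]; v=cv2.GaussianBlur(v[None],(9,1),1.5)[0]
        e=np.gradient(v); e=np.abs(e) if pol is None else e*pol
        P.append((k,s[np.argmax(e)]))
    P=np.array(P); w=np.ones(len(P),bool)
    for _ in range(4):
        f=np.polyfit(P[w,0],P[w,1],1); r=P[:,1]-np.polyval(f,P[:,0]); w=np.abs(r)<max(.4,1.5*np.median(np.abs(r)))
    return a+m*f[1], b+m*(f[0]+f[1]), int(w.sum())
def inter(l1,l2):
    c=lambda l:np.cross([*l[0],1],[*l[1],1]); x=np.cross(c(l1),c(l2)); return x[:2]/x[2]
E
python3 - <<'E'
from h import *
im=cv2.cvtColor(cv2.imread('pics/t0.png'),cv2.COLOR_BGR2RGB)
TL,BL,TR,BR=(327.7,194.2),(335.2,236.3),(410,180.3),(417.8,223)
L=edge(im,TL,BL,4,lo=.1,hi=.85);T=edge(im,TL,TR,4,lo=.05,hi=.95);B=edge(im,BL,BR,4,lo=.25,hi=.95)
print(L[2],T[2],B[2])
w=lambda p,z=10:onz('top',*p,z)[:2]
tl,bl=w(inter(L,T)),w(inter(L,B))
ey=(w(T[0])-w(T[1])); ey/=np.linalg.norm(ey); ey2=(w(B[0])-w(B[1])); ey2/=np.linalg.norm(ey2)
ex=tl-bl; print('width',np.linalg.norm(ex)); ex/=np.linalg.norm(ex)
ang=lambda e:np.degrees(np.arctan2(e[1],e[0]))
print('yaw',ang(ey)-90,ang(ey2)-90,ang(ex))
th=np.radians(np.mean([ang(ey)-90,ang(ey2)-90])); ex=np.array([np.cos(th),np.sin(th)]);ey=np.array([-ex[1],ex[0]])
O=(tl+bl)/2-105*ey; print('stand O',O.round(1),'slotA',(O+85*ey).round(1),'stud',(O+85*ey-36*ex).round(1))
print('hub',onz('top',349,222.4,155)[:2],'post',onz('top',337.2,246.5,189)[:2], tri((195,232.5),(337.2,246.5)))
a,b=w((169,227.5),85),w((245.2,220.8),85); print('bar',a,b,(a+b)/2,np.linalg.norm(a-b),ang(a-b)-90)
print('jar',w((194,189),70),'reagent',w((358,171),98),'box',w((278,149),35))
E
```

```text
25 25 25
width 130.45993347281646
yaw 8.891824156624551 8.557178625162422 8.695488186230685
stand O [ 598.3 -266.5] slotA [ 585.4 -182.5] stud [ 549.9 -188. ]
hub [ 556.1768339  -187.69146827] post [ 494.96696395 -149.11452208] (array([ 494.54479148, -148.94265103,  193.95238721]), np.float64(1.9503447574635282))
bar [547.90064147 301.52878663] [564.44710067  89.30956061] [556.17387107 195.41917362] 212.86330169087918 4.458258496147451
jar [656.60266366 234.98598167] reagent [ 700.62900562 -228.14946207] box [777.18128096  -6.38664896]
```

Emit:
servo_tool(plan=[[[-1,0.58,-0.66,0,0,0,-0.88],[-1,0.58,-0.66,0,0,0,-0.88],[-1,0.58,-0.66,0,0,0,-0.88],[-1,0.58,-0.66,0,0,0,-0.88],[-1,0.58,-0.66,0,0,0,-0.88]]])

```text
t: 0.52
ee_pos: [323.7, 456.2, 302.3]
orientation: [-1.114, -2.937, 0.001]
ft_force: [0.1, -0.6, -0.3]
width: 87.8
grasp_force: 0.0
```

Emit:
servo_tool(plan=[[[-1,0.58,-0.66,0,0,0,-0.88],[-1,0.58,-0.66,0,0,0,-0.88],[-1,0.58,-0.66,0,0,0,-0.88],[-1,0.58,-0.66,0,0,0,-0.88],[-1,0.58,-0.66,0,0,0,-0.88]]])

```text
t: 0.93
ee_pos: [439.8, 324.1, 302.5]
orientation: [-1.655, -2.67, 0.001]
ft_force: [0.7, 0.0, -0.7]
width: 87.9
grasp_force: 0.0
```

Emit:
servo_tool(plan=[[[-1,0.58,-0.66,0,0,0,-0.88],[-1,0.58,-0.66,0,0,0,-0.88],[-1,0.58,-0.66,0,0,0,-0.88],[-1,0.58,-0.66,0,0,0,-0.88],[-1,0.58,-0.66,0,0,0,-0.88]]])

```text
t: 1.35
ee_pos: [555.8, 192.1, 302.4]
orientation: [-2.134, -2.305, 0.001]
ft_force: [-0.1, -0.2, -0.5]
width: 87.8
grasp_force: 0.0
```

Emit:
servo_tool(plan=[[[-1,0,0,0,0,0,0]]])

```text
t: 1.43
ee_pos: [558.4, 189.7, 302.5]
orientation: [2.137, 2.3, 0.001]
ft_force: [-0.3, -0.2, -0.1]
width: 87.8
grasp_force: 0.0
```

```bash
cat >> h.py <<'E'
from scipy.spatial.transform import Rotation as Rn
def st():
    o=readout.get_obs(); M=Rn.from_rotvec(o['orientation']).as_matrix()
    print('t',round(o['t'],2),'pos',np.round(o['ee_pos'],1),'closing deg',round(np.degrees(np.arctan2(M[1,1],M[0,1])),2),'z',M[:,2].round(3),'w',round(o['width'],1),'gf',round(o['grasp_force'],1),'F',np.round(o['ft_force'],1),'M',np.round(o['moment'],2),'q',np.round(o['qpos'],2)); return o
E
python3 -c "
from h import *
st()"
```

```text
t 1.43 pos [558.4 189.7 302.5] closing deg 4.2 z [ 0.002 -0.001 -1.   ] w 87.8 gf 0.0 F [-0.3 -0.2 -0.1] M [-0.09  0.08 -0.02] q [ 0.31  0.37  1.71 -0.    1.06  0.24]
```

Emit:
servo_tool(plan=[[[-1,-0.05,0.14,-0.7,0,0,0.05],[-1,0,0,-0.9,0,0,0],[-1,0,0,-0.9,0,0,0],[-1,0,0,-0.9,0,0,0],[-1,0,0,-0.5,0,0,0]]])

```text
t: 1.85
ee_pos: [550.8, 199.0, 142.8]
orientation: [-2.122, -2.313, 0.007]
ft_force: [-0.5, 0.1, -0.8]
width: 87.8
grasp_force: 0.0
```

Emit:
servo_tool(plan=[[[1,0,0,0,0,0,0],[1,0,0,0,0,0,0],[1,0,0,0,0,0,0],[1,0,0,0,0,0,0],[1,0,0,0,0,0,0]]])

```text
t: 2.27
ee_pos: [554.0, 199.7, 148.6]
orientation: [2.123, 2.313, 0.004]
ft_force: [-0.1, -0.7, 0.0]
width: 58.2
grasp_force: 0.0
```

Emit:
servo_tool(plan=[[[1,0,0,0,0,0,0],[1,0,0,0,0,0,0],[1,0,0,0,0,0,0],[1,0,0,0,0,0,0]]])

```text
t: 2.6
ee_pos: [553.2, 199.3, 147.0]
orientation: [2.124, 2.314, 0.001]
ft_force: [-0.1, 0.3, -0.3]
width: 31.4
grasp_force: 0.0
```

```bash
python3 -c "
from h import *
st()"
```

```text
t 2.6 pos [553.2 199.3 147. ] closing deg 4.89 z [ 0.  0. -1.] w 31.4 gf 0.0 F [-0.1  0.3 -0.3] M [0.02 0.06 0.  ] q [ 0.33  0.58  1.8  -0.    0.76  0.24]
```

Emit:
servo_tool(plan=[[[1,0.07,-0.1,-0.02,0,0,0],[1,0,0,0,0,0,0],[1,0,0,0,0,0,0],[1,0,0,0,0,0,0],[1,0,0,0,0,0,0]]])

```text
t: 3.02
ee_pos: [556.2, 195.1, 145.8]
orientation: [2.124, 2.314, 0.0]
ft_force: [2.0, -1.0, -1.6]
width: 15.7
grasp_force: 30.0
```

Emit:
servo_tool(plan=[[[1,0,0,0,0,0,0],[1,0,0,0,0,0,0],[1,0,0,0,0,0,0],[1,0,0,0,0,0,0]]])

```text
t: 3.35
ee_pos: [555.8, 195.3, 145.8]
orientation: [-2.124, -2.314, 0.0]
ft_force: [1.2, -0.6, -1.7]
width: 15.4
grasp_force: 30.0
```

```bash
python3 -c "
from h import *
st()"
```

```text
t 3.35 pos [555.8 195.3 145.8] closing deg 4.9 z [-0. -0. -1.] w 15.4 gf 30.0 F [ 1.2 -0.6 -1.7] M [-0.23 -0.2  -0.03] q [0.32 0.59 1.8  0.   0.76 0.23]
```

Emit:
servo_tool(plan=[[[1,0,0,0.3,0,0,0],[1,0,0,0.7,0,0,0],[1,0,0,1,0,0,0],[1,0,0,1,0,0,0],[1,0,0,1,0,0,0]]])

```text
t: 3.77
ee_pos: [554.5, 195.1, 307.3]
orientation: [-2.123, -2.313, 0.004]
ft_force: [1.0, -0.3, -5.6]
width: 15.0
grasp_force: 30.0
```

Emit:
servo_tool(plan=[[[1,0,0,0.7,0,0,0],[1,0,-0.2,0.3,0,0,0],[1,0,-0.5,0,0,0,0.05],[1,0.08,-0.75,0,0,0,0.05],[1,0.08,-0.8,0,0,0,0.05]]])

```text
t: 4.18
ee_pos: [560.8, 104.6, 344.9]
orientation: [-2.105, -2.329, 0.003]
ft_force: [0.7, -0.0, -5.7]
width: 15.1
grasp_force: 30.0
```

Emit:
servo_tool(plan=[[[1,0.08,-0.8,0,0,0,0.05],[1,0.08,-0.8,0,0,0,0.05],[1,0.08,-0.8,0,0,0,0.05],[1,0.08,-0.8,0,0,0,0.05],[1,0.08,-0.8,0,0,0,0.05]]])

```text
t: 4.6
ee_pos: [576.8, -56.5, 344.4]
orientation: [-2.081, -2.349, 0.003]
ft_force: [1.1, 1.4, -5.0]
width: 15.4
grasp_force: 30.0
```

Emit:
servo_tool(plan=[[[1,0.08,-0.8,0,0,0,0.05],[1,0.08,-0.8,0,0,0,0.05],[1,0.08,-0.8,0,0,0,0.05],[1,0.08,-0.8,0,0,0,0.05],[1,0.08,-0.8,0,0,0,0.05]]])

```text
t: 5.02
ee_pos: [592.7, -216.2, 344.1]
orientation: [-2.055, -2.371, 0.002]
ft_force: [0.1, 0.9, -5.7]
width: 15.5
grasp_force: 30.0
```

Emit:
servo_tool(plan=[[[1,0.08,-0.8,0,0,0,0.05],[1,0,-0.5,0,0,0,0.05],[1,0,-0.2,0,0,0,0.05],[1,0,0,0,0,0,0],[1,0,0,0,0,0,0]]])

```text
t: 5.43
ee_pos: [596.6, -274.2, 344.6]
orientation: [-2.042, -2.384, 0.0]
ft_force: [-0.2, 0.4, -4.8]
width: 15.0
grasp_force: 30.0
```

```bash
python3 -c "
from h import *
st()
a=snap('scene','s1.png');b=snap('top','t1.png')
y,x=150,80
cv2.imwrite('pics/c1.png',cv2.cvtColor(np.hstack([cv2.resize(a[180:420,80:280],(400,480),interpolation=2),cv2.resize(b[130:280,300:425],(400,480),interpolation=2)]),cv2.COLOR_RGB2BGR))"
```

```text
t 5.43 pos [ 596.6 -274.2  344.6] closing deg 8.85 z [-0.002  0.002 -1.   ] w 15.0 gf 30.0 F [-0.2  0.4 -4.8] M [-0.04  0.06  0.  ] q [-0.45  0.43  1.52  0.    1.2  -0.6 ]
```

View pics/c1.png

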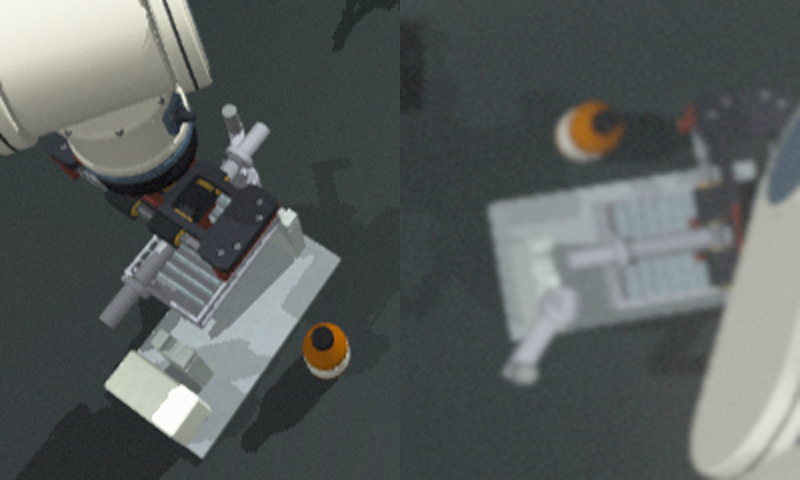

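The rack is held level over the stand. The bar's +y end is at top (352.5,210) and its scene ends are at about (213,243) and (133,338). Now I'll work out where the bar's middle sits relative to the TCP.

```bash
python3 - <<'E'
from h import *
o=readout.get_obs(); p=o['ee_pos']; z=p[2]-61
th=np.radians(8.85); d=np.array([-np.sin(th),np.cos(th)])
e1=onz('top',352.5,210.3,z)[:2]; print('top end along,perp', (e1-p[:2])@d, (e1-p[:2])@[d[1],-d[0]])
for u in((80+267/2,180+128/2),(80+106/2,180+320/2)):
    e=onz('scene',*u,z)[:2]; print('scene end',(e-p[:2])@d,(e-p[:2])@[d[1],-d[0]])
E
```

```text
top end along,perp 105.57814104088662 1.5541665189899163
scene end 107.86845178204304 2.1786475820512905
scene end -100.7723843967184 -2.1951328072901877
```

Emit:
servo_tool(plan=[[[1,0.05,0.16,-0.4,0,0,-0.03],[1,0,0,-0.8,0,0,0],[1,0,0,-0.9,0,0,0],[1,0,0,-0.8,0,0,0],[1,0,0,-0.6,0,0,0]]])

```text
t: 5.95
ee_pos: [598.6, -266.1, 203.3]
orientation: [-2.041, -2.384, 0.001]
ft_force: [0.5, 0.9, -5.4]
width: 15.2
grasp_force: 30.0
```

Emit:
servo_tool(plan=[[[1,0,0,-0.3,0,0,0],[1,0,0,0,0,0,0],[1,0,0,0,0,0,0],[1,0,0,0,0,0,0]]])

```text
t: 6.28
ee_pos: [600.7, -268.4, 195.9]
orientation: [2.043, 2.383, 0.001]
ft_force: [0.3, 0.6, -4.1]
width: 15.5
grasp_force: 30.0
```

```bash
python3 -c "
from h import *
st()
a=snap('scene','s2.png');b=snap('top','t2.png')
cv2.imwrite('pics/c2.png',cv2.cvtColor(np.hstack([cv2.resize(a[265:400,130:230],(400,540),interpolation=2),cv2.resize(b[170:270,320:394],(400,540),interpolation=2)]),cv2.COLOR_RGB2BGR))"
```

```text
t 6.28 pos [ 600.7 -268.4  195.9] closing deg 8.78 z [ 0.003 -0.001 -1.   ] w 15.5 gf 30.0 F [ 0.3  0.6 -4.1] M [-0.07  0.08  0.03] q [-0.44  0.6   1.62  0.    0.92 -0.59]
```

View pics/c2.png

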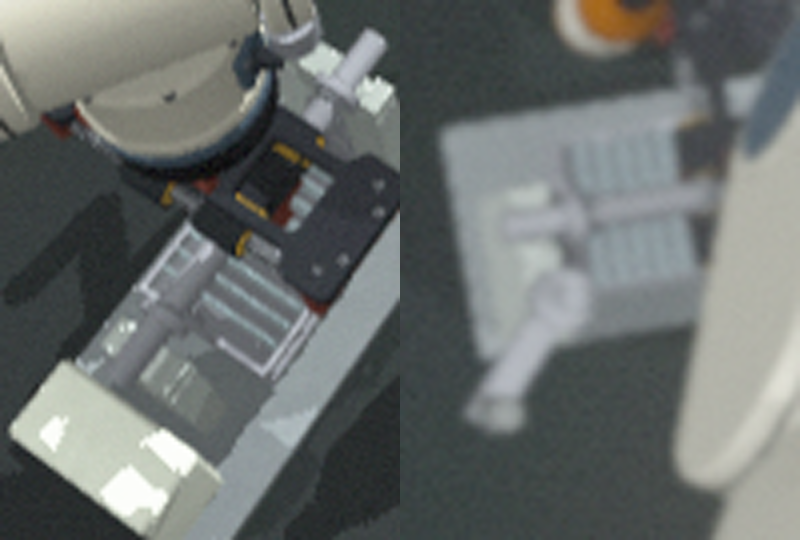

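At z=135 the bar lines up with the slots: its +y end is at about top (340,211), over bracket A. I'll measure the bar axis in the same camera to cancel the calibration bias.

```bash
python3 - <<'E'
from h import *
im=cv2.cvtColor(cv2.imread('pics/t2.png'),cv2.COLOR_BGR2RGB)
p=np.array([600.7,-268.4]); z=134.9
th=np.radians(8.78); d=np.array([-np.sin(th),np.cos(th)]); m=np.array([d[1],-d[0]])
W=lambda a,s,dz=0:proj('top',[*(p+a*d+s*m),z+dz])
for lo,hi in((78,103),(20,50),(78,103)):
  for s,po in((8,None),(-8,None)):
    e=edge(im,W(lo,s),W(hi,s),2.2,15)
    r=[(onz('top',*q,z)[:2]-p)@m for q in e[:2]]; print(lo,hi,s,np.round(r,2),e[2])
e=edge(im,W(105,-6),W(105,6),3,15); print('end along',[(onz('top',*q,z)[:2]-p)@d for q in e[:2]])
# bracket A slot in first picture, stand frame
t0=cv2.cvtColor(cv2.imread('pics/t0.png'),cv2.COLOR_BGR2RGB)
O=np.array([598.3,-266.5]);th=np.radians(8.72);d=np.array([-np.sin(th),np.cos(th)]); m=np.array([d[1],-d[0]])
S=lambda y,x,zz:proj('top',[*(O+y*d+x*m),zz])
for y in(85,-85):
  g=cv2.cvtColor(t0,cv2.COLOR_RGB2GRAY).astype(np.float32)
  xs=np.arange(-34,42,2.); pr=[]
  for x in xs:
    v=[cv2.remap(g,*[np.float32([[c]]) for c in S(y+k,x,116)],cv2.INTER_LINEAR)[0,0] for k in(-5,-2.5,0,2.5,5)]; pr.append(int(np.mean(v)))
  print(y,list(zip(xs.astype(int).tolist(),pr)))
E
```

```text
78 103 8 [ 8.61 11.24] 12
78 103 -8 [-12.09  -7.76] 13
20 50 8 [4.86 5.12] 15
20 50 -8 [-3.93 -4.55] 13
78 103 8 [ 8.61 11.24] 12
78 103 -8 [-12.09  -7.76] 13
end along [np.float64(103.79785708133866), np.float64(101.52138393810695)]
85 [(-34, 161), (-32, 159), (-30, 159), (-28, 160), (-26, 164), (-24, 170), (-22, 179), (-20, 186), (-18, 190), (-16, 193), (-14, 195), (-12, 195), (-10, 192), (-8, 191), (-6, 193), (-4, 198), (-2, 202), (0, 203), (2, 202), (4, 199), (6, 194), (8, 193), (10, 200), (12, 206), (14, 209), (16, 208), (18, 203), (20, 194), (22, 182), (24, 173), (26, 169), (28, 169), (30, 169), (32, 169), (34, 168), (36, 168), (38, 169), (40, 168)]
-85 [(-34, 195), (-32, 195), (-30, 192), (-28, 184), (-26, 173), (-24, 169), (-22, 178), (-20, 193), (-18, 202), (-16, 205), (-14, 205), (-12, 201), (-10, 194), (-8, 189), (-6, 191), (-4, 195), (-2, 199), (0, 202), (2, 201), (4, 197), (6, 192), (8, 190), (10, 195), (12, 201), (14, 207), (16, 209), (18, 208), (20, 204), (22, 199), (24, 197), (26, 197), (28, 198), (30, 198), (32, 199), (34, 199), (36, 197), (38, 192), (40, 182)]
```

Emit:
servo_tool(plan=[[[1,-0.065,0.04,-0.2,0,0,0],[1,0,0,0,0,0,0],[1,0,0,0,0,0,0],[1,0,0,0,0,0,0],[1,0,0,0,0,0,0]]])

```text
t: 6.8
ee_pos: [596.9, -266.8, 186.0]
orientation: [-2.046, -2.384, -0.0]
ft_force: [-0.0, 0.4, -4.7]
width: 15.3
grasp_force: 30.0
```

```bash
python3 -c "
from h import *
o=st(); v=o['ee_pos'][:2]-np.array([598.3,-266.5]); print('perp',v@[.9884,.1516],'along',v@[-.1516,.9884])"
```

```text
t 6.8 pos [ 596.9 -266.8  186. ] closing deg 8.74 z [-0.  0. -1.] w 15.3 gf 30.0 F [-0.   0.4 -4.7] M [-0.12  0.08  0.03] q [-0.44  0.6   1.63  0.    0.91 -0.59]
perp -1.470857964699503 along -0.05235512750843452
```

Emit:
servo_tool(plan=[[[1,0.027,0.004,0,0,0,0],[1,0,0,-0.06,0,0,0],[1,0,0,-0.06,0,0,0],[1,0,0,-0.06,0,0,0],[1,0,0,0,0,0,0]]])

```text
t: 7.22
ee_pos: [597.9, -266.6, 178.1]
orientation: [-2.045, -2.384, 0.0]
ft_force: [-0.2, -1.1, -5.2]
width: 15.4
grasp_force: 30.0
```

```bash
python3 -c "
from h import *
o=st(); v=o['ee_pos'][:2]-np.array([598.3,-266.5]); print('perp',v@[.9884,.1516],'along',v@[-.1516,.9884])"
```

```text
t 7.22 pos [ 597.9 -266.6  178.1] closing deg 8.74 z [-0. -0. -1.] w 15.4 gf 30.0 F [-0.2 -1.1 -5.2] M [-0.25 -0.01 -0.01] q [-0.44  0.62  1.63 -0.    0.89 -0.59]
perp -0.4406687279030028 along -0.08006729418041349
```

The bar has entered the slots with no added force, so I'll continue down.

Emit:
servo_tool(plan=[[[1,0,0,-0.06,0,0,0],[1,0,0,-0.06,0,0,0],[1,0,0,-0.05,0,0,0],[1,0,0,0,0,0,0],[1,0,0,0,0,0,0]]])

```text
t: 7.63
ee_pos: [598.0, -266.7, 171.8]
orientation: [-2.046, -2.384, 0.0]
ft_force: [0.4, -1.8, -4.8]
width: 15.5
grasp_force: 30.0
```

```bash
python3 -c "
from h import *
o=st(); v=o['ee_pos'][:2]-np.array([598.3,-266.5]); print('perp',v@[.9884,.1516],'along',v@[-.1516,.9884])"
```

```text
t 7.63 pos [ 598.  -266.7  171.8] closing deg 8.74 z [-0. -0. -1.] w 15.5 gf 30.0 F [ 0.4 -1.8 -4.8] M [-0.3   0.04 -0.01] q [-0.44  0.62  1.63 -0.    0.88 -0.59]
perp -0.3556060301044631 along -0.11403843172353774
```

Emit:
servo_tool(plan=[[[1,0,0,-0.03,0,0,0],[1,0,0,-0.02,0,0,0],[1,0,0,0,0,0,0],[1,0,0,0,0,0,0]]])

```text
t: 7.97
ee_pos: [598.1, -266.6, 170.6]
orientation: [2.045, 2.384, 0.0]
ft_force: [-2.4, -0.5, 4.1]
width: 15.4
grasp_force: 30.0
```

```bash
python3 -c "
from h import *
o=st()"
```

```text
t 7.97 pos [ 598.1 -266.6  170.6] closing deg 8.75 z [ 0. -0. -1.] w 15.4 gf 30.0 F [-2.4 -0.5  4.1] M [-0.13  0.42  0.02] q [-0.44  0.63  1.63 -0.    0.88 -0.59]
```

Seated: the vertical force has changed from -5 to +4 N. Now I'll release and rise.

Emit:
servo_tool(plan=[[[0,0,0,0.01,0,0,0],[0,0,0,0,0,0,0],[0,0,0,0,0,0,0],[0,0,0,0,0,0,0],[0,0,0,0,0,0,0]]])

```text
t: 8.38
ee_pos: [598.0, -266.5, 170.2]
orientation: [2.046, 2.384, 0.0]
ft_force: [-0.4, 0.5, -0.4]
width: 43.0
grasp_force: 0.0
```

Emit:
servo_tool(plan=[[[0,0,0,0.3,0,0,0],[0,0,0,0.7,0,0,0],[0,0,0,0.8,0,0,0],[1,0,0,0.8,0,0,0],[1,0,0,0.4,0,0,0]]])

```text
t: 8.8
ee_pos: [599.2, -267.1, 295.4]
orientation: [2.042, 2.38, 0.002]
ft_force: [1.2, -0.3, 1.1]
width: 33.8
grasp_force: 0.0
```

Emit:
servo_tool(plan=[[[1,0,0,0,0,0,0],[1,0,0,0,0,0,0],[1,0,0,0,0,0,0]]])

```text
t: 9.05
ee_pos: [597.4, -266.3, 289.6]
orientation: [-2.045, -2.383, 0.001]
ft_force: [-0.3, 0.5, -0.6]
width: 14.0
grasp_force: 0.0
```

```bash
python3 - <<'E'
from h import *
o=st()
a=snap('scene','s3.png');b=snap('top','t3.png')
cv2.imwrite('pics/c3.png',cv2.cvtColor(np.hstack([cv2.resize(a[225:400,130:260],(400,540),interpolation=2),cv2.resize(b[170:270,320:394],(400,540),interpolation=2)]),cv2.COLOR_RGB2BGR))
O=np.array([598.3,-266.5]);th=np.radians(8.74);R=np.array([[np.cos(th),-np.sin(th)],[np.sin(th),np.cos(th)]])
s=lambda a,r=65:O+R@(np.array([-36,85])+r*np.array([np.cos(np.radians(a)),np.sin(np.radians(a))]))
print('start',s(172), 'delta units',(s(172)-o['ee_pos'][:2])/40,(225-o['ee_pos'][2])/40)
E
```

```text
t 9.05 pos [ 597.4 -266.3  289.6] closing deg 8.75 z [-0.001  0.001 -1.   ] w 14.0 gf 0.0 F [-0.3  0.5 -0.6] M [-0.02  0.05  0.04] q [-0.44  0.48  1.57  0.    1.09 -0.59]
start [ 484.80762656 -188.79672789] delta units [-2.81449573  1.93762025] -1.6146499108774577
```

View pics/c3.png

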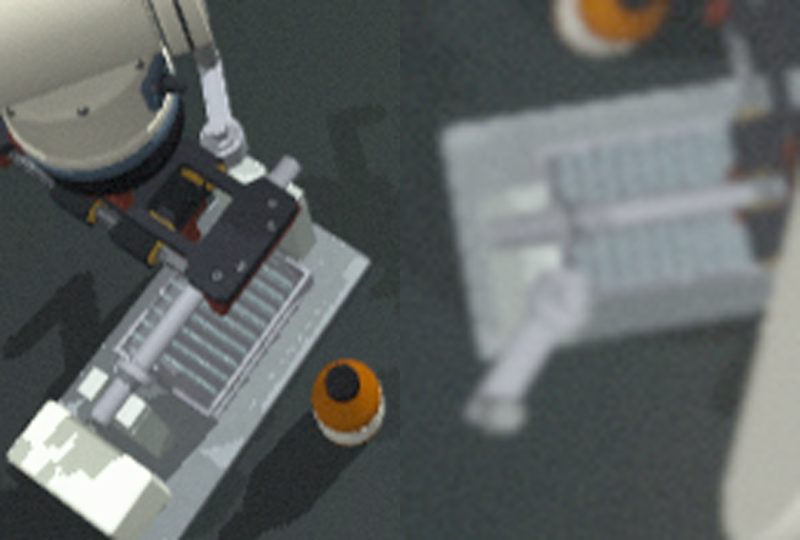

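The bar lies down in both slots (scene crop ends near (285,170) and (105,405)), and the lever post is unmoved at crop (495,415). Next I'll go behind the post and lower closed fingers.

Emit:
servo_tool(plan=[[[1,-0.7,0.48,0,0,0,0],[1,-0.7,0.48,0,0,0,0],[1,-0.7,0.48,0,0,0,0],[1,-0.7,0.49,0,0,0,0],[1,0,0,0,0,0,0]]])

```text
t: 9.57
ee_pos: [480.1, -186.0, 288.0]
orientation: [-2.039, -2.379, 0.004]
ft_force: [0.0, 0.4, -0.3]
width: 0.7
grasp_force: 0.0
```

Emit:
servo_tool(plan=[[[1,0,0,0,0,0,0],[1,0,0,-0.5,0,0,0],[1,0,0,-0.6,0,0,0],[1,0,0,-0.5,0,0,0],[1,0,0,0,0,0,0]]])

```text
t: 9.98
ee_pos: [485.3, -189.3, 222.5]
orientation: [-2.042, -2.38, 0.003]
ft_force: [-1.0, -0.2, -0.3]
width: 0.3
grasp_force: 0.0
```

Emit:
servo_tool(plan=[[[1,0,0,0,0,0,0],[1,0,0,0,0,0,0]]])

```text
t: 10.15
ee_pos: [487.1, -189.9, 226.7]
orientation: [2.045, 2.384, 0.0]
ft_force: [1.2, -0.8, -0.2]
width: 0.5
grasp_force: 0.0
```

```bash
cat >> h.py <<'E'
O=np.array([598.3,-266.5]);_t=np.radians(8.74);RS=np.array([[np.cos(_t),-np.sin(_t)],[np.sin(_t),np.cos(_t)]])
def sc(a,r=65): return O+RS@(np.array([-36,85])+r*np.array([np.cos(np.radians(a)),np.sin(np.radians(a))]))
def pol(p):
    v=RS.T@(np.array(p)[:2]-O)-[-36,85]; return np.degrees(np.arctan2(v[1],v[0])),np.hypot(*v)
def arc(a0,a1,step,r=65):
    o=st(); print('now polar',pol(o['ee_pos'])); q=o['ee_pos'][:2]; 
    A=np.arange(a0,a1-.1,-step)
    for i in range(0,len(A),5):
        L=[]
        for a in A[i:i+5]:
            d=np.round((sc(a,r)-q)/40,2); q=q+d*40; L.append([1,d[0],d[1],0,0,0,0])
        print(str(L).replace('np.float64(','').replace(')',''))
E
python3 -c "
from h import *
arc(162,-188,10)"
```

```text
t 10.15 pos [ 487.1 -189.9  226.7] closing deg 8.74 z [ 0.001 -0.    -1.   ] w 0.5 gf 0.0 F [ 1.2 -0.8 -0.2] M [-0.03 -0.    0.05] q [-0.39  0.38  1.91 -0.    0.85 -0.55]
now polar (np.float64(173.07221501081835), np.float64(62.77564081043912))
[[1, -0.04, 0.31, 0, 0, 0, 0], [1, 0.07, 0.28, 0, 0, 0, 0], [1, 0.12, 0.25, 0, 0, 0, 0], [1, 0.16, 0.24, 0, 0, 0, 0], [1, 0.2, 0.2, 0, 0, 0, 0]]
[[1, 0.23, 0.17, 0, 0, 0, 0], [1, 0.25, 0.12, 0, 0, 0, 0], [1, 0.28, 0.08, 0, 0, 0, 0], [1, 0.28, 0.02, 0, 0, 0, 0], [1, 0.28, -0.02, 0, 0, 0, 0]]
[[1, 0.27, -0.07, 0, 0, 0, 0], [1, 0.26, -0.11, 0, 0, 0, 0], [1, 0.24, -0.16, 0, 0, 0, 0], [1, 0.2, -0.2, 0, 0, 0, 0], [1, 0.17, -0.23, 0, 0, 0, 0]]
[[1, 0.12, -0.25, 0, 0, 0, 0], [1, 0.08, -0.28, 0, 0, 0, 0], [1, 0.02, -0.28, 0, 0, 0, 0], [1, -0.02, -0.28, 0, 0, 0, 0], [1, -0.07, -0.28, 0, 0, 0, 0]]
[[1, -0.11, -0.25, 0, 0, 0, 0], [1, -0.16, -0.24, 0, 0, 0, 0], [1, -0.2, -0.2, 0, 0, 0, 0], [1, -0.23, -0.17, 0, 0, 0, 0], [1, -0.26, -0.12, 0, 0, 0, 0]]
[[1, -0.27, -0.08, 0, 0, 0, 0], [1, -0.28, -0.03, 0, 0, 0, 0], [1, -0.28, 0.03, 0, 0, 0, 0], [1, -0.28, 0.07, 0, 0, 0, 0], [1, -0.26, 0.11, 0, 0, 0, 0]]
[[1, -0.23, 0.16, 0, 0, 0, 0], [1, -0.2, 0.2, 0, 0, 0, 0], [1, -0.17, 0.23, 0, 0, 0, 0], [1, -0.12, 0.25, 0, 0, 0, 0], [1, -0.08, 0.28, 0, 0, 0, 0]]
[[1, -0.03, 0.28, 0, 0, 0, 0]]
```

Emit:
servo_tool(plan=[[[1,-0.04,0.31,0,0,0,0],[1,0.07,0.28,0,0,0,0],[1,0.12,0.25,0,0,0,0],[1,0.16,0.24,0,0,0,0],[1,0.2,0.2,0,0,0,0]]])

```text
t: 10.57
ee_pos: [506.7, -136.6, 226.7]
orientation: [-2.044, -2.385, 0.0]
ft_force: [-1.8, -2.2, 0.5]
width: 0.9
grasp_force: 0.8
```

Emit:
servo_tool(plan=[[[1,0.23,0.17,0,0,0,0],[1,0.25,0.12,0,0,0,0],[1,0.28,0.08,0,0,0,0],[1,0.28,0.02,0,0,0,0],[1,0.28,-0.02,0,0,0,0]]])

```text
t: 10.98
ee_pos: [560.1, -123.2, 225.9]
orientation: [-2.044, -2.384, 0.001]
ft_force: [-4.0, -1.5, -0.1]
width: 0.3
grasp_force: 1.9
```

```bash
python3 - <<'E'
from h import *
o=st();print(pol(o['ee_pos']))
b=snap('top','t4.png');a=snap('scene','s4.png')
cv2.imwrite('pics/c4.png',cv2.cvtColor(np.hstack([cv2.resize(a[215:350,150:250],(400,540),interpolation=2),cv2.resize(b[170:270,320:394],(400,540),interpolation=2)]),cv2.COLOR_RGB2BGR))
E
```

```text
t 10.98 pos [ 560.1 -123.2  225.9] closing deg 8.77 z [-0.001 -0.    -1.   ] w 0.3 gf 1.9 F [-4.  -1.5 -0.1] M [-0.45  0.54 -0.06] q [-0.24  0.45  1.8  -0.    0.89 -0.39]
(np.float64(72.24238478909338), np.float64(65.55612726865155))
```

View pics/c4.png

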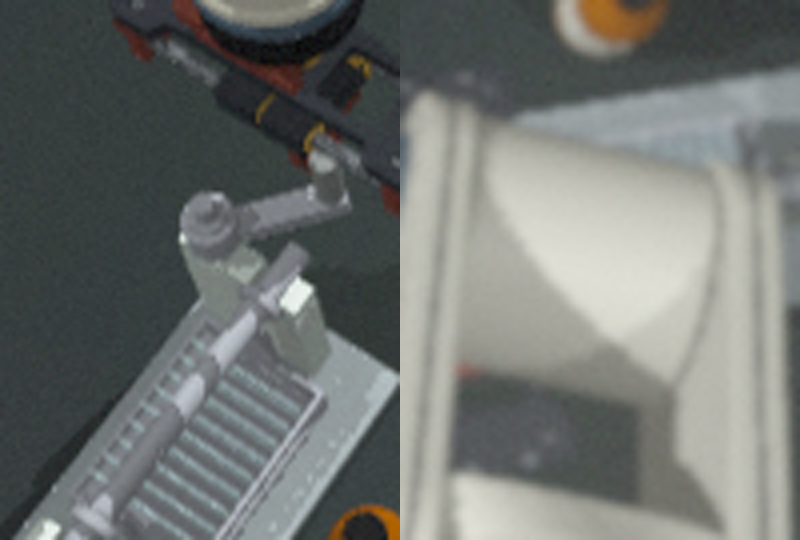

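The lever follows: the post is at scene crop (328,170) with the fingers behind it and a push of about 4 N. I'll continue the circle.

Emit:
servo_tool(plan=[[[1,0.27,-0.07,0,0,0,0],[1,0.26,-0.11,0,0,0,0],[1,0.24,-0.16,0,0,0,0],[1,0.2,-0.2,0,0,0,0],[1,0.17,-0.23,0,0,0,0]]])

```text
t: 11.5
ee_pos: [605.4, -154.7, 226.2]
orientation: [-2.045, -2.384, -0.001]
ft_force: [-1.4, 1.4, 0.0]
width: 0.2
grasp_force: 0.9
```

Emit:
servo_tool(plan=[[[1,0.12,-0.25,0,0,0,0],[1,0.08,-0.28,0,0,0,0],[1,0.02,-0.28,0,0,0,0],[1,-0.02,-0.28,0,0,0,0],[1,-0.07,-0.28,0,0,0,0]]])

```text
t: 11.92
ee_pos: [609.1, -209.8, 225.7]
orientation: [-2.045, -2.382, 0.0]
ft_force: [-3.9, 4.6, -0.9]
width: 0.5
grasp_force: 2.4
```

Emit:
servo_tool(plan=[[[1,-0.11,-0.25,0,0,0,0],[1,-0.16,-0.24,0,0,0,0],[1,-0.2,-0.2,0,0,0,0],[1,-0.23,-0.17,0,0,0,0],[1,-0.26,-0.12,0,0,0,0]]])

```text
t: 12.33
ee_pos: [571.1, -249.3, 226.7]
orientation: [2.045, 2.383, 0.001]
ft_force: [1.1, 1.5, 0.3]
width: 0.5
grasp_force: 1.0
```

```bash
python3 - <<'E'
from h import *
arc(-88,-200,10)
E
```

```text
t 12.33 pos [ 571.1 -249.3  226.7] closing deg 8.72 z [ 0.002 -0.001 -1.   ] w 0.5 gf 1.0 F [1.1 1.5 0.3] M [ 0.2  -0.15  0.  ] q [-0.43  0.51  1.69 -0.    0.94 -0.58]
now polar (np.float64(-79.58378941649482), np.float64(64.91840486006419))
[[1, -0.23, -0.06, 0, 0, 0, 0], [1, -0.28, -0.03, 0, 0, 0, 0], [1, -0.28, 0.02, 0, 0, 0, 0], [1, -0.28, 0.07, 0, 0, 0, 0], [1, -0.26, 0.12, 0, 0, 0, 0]]
[[1, -0.23, 0.15, 0, 0, 0, 0], [1, -0.2, 0.2, 0, 0, 0, 0], [1, -0.17, 0.23, 0, 0, 0, 0], [1, -0.12, 0.26, 0, 0, 0, 0], [1, -0.08, 0.27, 0, 0, 0, 0]]
[[1, -0.03, 0.28, 0, 0, 0, 0], [1, 0.02, 0.28, 0, 0, 0, 0]]
```

Emit:
servo_tool(plan=[[[1,-0.23,-0.06,0,0,0,0],[1,-0.28,-0.03,0,0,0,0],[1,-0.28,0.02,0,0,0,0],[1,-0.28,0.07,0,0,0,0],[1,-0.26,0.12,0,0,0,0]]])

```text
t: 12.75
ee_pos: [517.9, -242.8, 226.4]
orientation: [2.045, 2.383, 0.003]
ft_force: [7.1, 4.6, -1.1]
width: 0.1
grasp_force: 3.0
```

Emit:
servo_tool(plan=[[[1,-0.23,0.15,0,0,0,0],[1,-0.2,0.2,0,0,0,0],[1,-0.17,0.23,0,0,0,0],[1,-0.12,0.26,0,0,0,0],[1,-0.08,0.27,0,0,0,0]]])

```text
t: 13.17
ee_pos: [485.8, -198.2, 226.4]
orientation: [2.045, 2.384, -0.0]
ft_force: [1.9, -2.5, -0.9]
width: 0.3
grasp_force: 1.4
```

Emit:
servo_tool(plan=[[[1,-0.03,0.28,0,0,0,0],[1,0.02,0.28,0,0,0,0],[1,0.07,0.28,0,0,0,0],[1,0.12,0.25,0,0,0,0],[1,0.16,0.24,0,0,0,0]]])

```text
t: 13.58
ee_pos: [499.6, -144.2, 225.9]
orientation: [-2.043, -2.383, 0.002]
ft_force: [-1.1, -1.8, -0.4]
width: 0.6
grasp_force: 0.8
```

```bash
python3 - <<'E'
from h import *
arc(122,22,10)
snap('scene','s5.png')
E
```

```text
t 13.58 pos [ 499.6 -144.2  225.9] closing deg 8.77 z [-0.002  0.001 -1.   ] w 0.6 gf 0.8 F [-1.1 -1.8 -0.4] M [-0.31  0.27  0.04] q [-0.3   0.38  1.92  0.    0.85 -0.46]
now polar (np.float64(130.1973608046885), np.float64(66.59258547663379))
[[1, 0.19, 0.14, 0, 0, 0, 0], [1, 0.23, 0.16, 0, 0, 0, 0], [1, 0.26, 0.13, 0, 0, 0, 0], [1, 0.27, 0.07, 0, 0, 0, 0], [1, 0.28, 0.03, 0, 0, 0, 0]]
[[1, 0.29, -0.02, 0, 0, 0, 0], [1, 0.27, -0.07, 0, 0, 0, 0], [1, 0.26, -0.12, 0, 0, 0, 0], [1, 0.23, -0.16, 0, 0, 0, 0], [1, 0.21, -0.19, 0, 0, 0, 0]]
[[1, 0.16, -0.23, 0, 0, 0, 0]]
```

Emit:
servo_tool(plan=[[[1,0.19,0.14,0,0,0,0],[1,0.23,0.16,0,0,0,0],[1,0.26,0.13,0,0,0,0],[1,0.27,0.07,0,0,0,0],[1,0.28,0.03,0,0,0,0]]])

```text
t: 14.05
ee_pos: [550.2, -124.2, 226.1]
orientation: [-2.045, -2.384, 0.001]
ft_force: [-2.9, -2.7, 0.5]
width: 0.7
grasp_force: 1.5
```

Emit:
servo_tool(plan=[[[1,0.29,-0.02,0,0,0,0],[1,0.27,-0.07,0,0,0,0],[1,0.26,-0.12,0,0,0,0],[1,0.23,-0.16,0,0,0,0],[1,0.21,-0.19,0,0,0,0]]])

```text
t: 14.47
ee_pos: [600.7, -147.0, 226.0]
orientation: [-2.045, -2.384, -0.001]
ft_force: [-3.5, 2.6, -0.4]
width: 0.6
grasp_force: 1.3
```

```bash
python3 - <<'E'
from h import *
arc(30,10,2.5)
snap('scene','s6.png')
E
```

```text
t 14.47 pos [ 600.7 -147.   226. ] closing deg 8.76 z [-0.     0.001 -1.   ] w 0.6 gf 1.3 F [-3.5  2.6 -0.4] M [ 0.25  0.45 -0.06] q [-0.26  0.51  1.7   0.    0.94 -0.41]
now polar (np.float64(30.092798474701617), np.float64(65.3882087141935))
[[1, -0.01, -0.01, 0, 0, 0, 0], [1, 0.05, -0.05, 0, 0, 0, 0], [1, 0.04, -0.06, 0, 0, 0, 0], [1, 0.04, -0.06, 0, 0, 0, 0], [1, 0.03, -0.06, 0, 0, 0, 0]]
[[1, 0.03, -0.07, 0, 0, 0, 0], [1, 0.03, -0.06, 0, 0, 0, 0], [1, 0.03, -0.07, 0, 0, 0, 0], [1, 0.03, -0.06, 0, 0, 0, 0]]
```

Emit:
servo_tool(plan=[[[1,0.05,-0.05,0,0,0,0],[1,0.04,-0.06,0,0,0,0],[1,0.04,-0.06,0,0,0,0],[1,0,0,0,0,0,0]]])

```text
t: 14.85
ee_pos: [604.7, -153.9, 226.3]
orientation: [-2.046, -2.384, -0.0]
ft_force: [-0.4, 2.6, -0.2]
width: 0.6
grasp_force: 1.1
```

Emit:
servo_tool(plan=[[[1,0.03,-0.06,0,0,0,0],[1,0,0,0,0,0,0],[1,0,0,0,0,0,0]]])

```text
t: 15.1
ee_pos: [605.7, -156.2, 226.2]
orientation: [-2.045, -2.384, 0.001]
ft_force: [-1.7, 2.3, 0.2]
width: 0.5
grasp_force: 1.3
```

```bash
python3 - <<'E'
from h import *
o=st();print(pol(o['ee_pos']))
E
```

```text
t 15.1 pos [ 605.7 -156.2  226.2] closing deg 8.74 z [-0.001  0.    -1.   ] w 0.5 gf 1.3 F [-1.7  2.3  0.2] M [ 0.34  0.33 -0.1 ] q [-0.27  0.52  1.68 -0.    0.95 -0.42]
(np.float64(20.886787231288945), np.float64(64.27367141851046))
```

Emit:
servo_tool(plan=[[[1,0.02,-0.05,0,0,0,0],[1,0.02,-0.05,0,0,0,0],[1,0,0,0,0,0,0]]])

```text
t: 15.35
ee_pos: [607.3, -160.3, 226.2]
orientation: [-2.045, -2.384, 0.001]
ft_force: [-2.5, 3.1, 0.9]
width: 0.5
grasp_force: 1.7
```

Emit:
servo_tool(plan=[[[1,0.01,-0.04,0,0,0,0],[1,0,0,0,0,0,0],[1,0,0,0,0,0,0]]])

```text
t: 15.6
ee_pos: [607.7, -161.6, 226.1]
orientation: [-2.045, -2.383, 0.0]
ft_force: [-3.5, 4.4, 0.4]
width: 0.2
grasp_force: 2.3
```

```bash
python3 - <<'E'
from h import *
o=st();print(pol(o['ee_pos']))
E
```

```text
t 15.6 pos [ 607.7 -161.6  226.1] closing deg 8.74 z [-0.001  0.001 -1.   ] w 0.2 gf 2.3 F [-3.5  4.4  0.4] M [ 0.65  0.52 -0.06] q [-0.28  0.52  1.67  0.    0.95 -0.43]
(np.float64(15.764168687463611), np.float64(63.59321526415559))
```

Emit:
servo_tool(plan=[[[1,0.01,-0.04,0,0,0,0],[1,0,0,0,0,0,0],[1,0,0,0,0,0,0]]])

```text
t: 15.85
ee_pos: [607.9, -162.5, 226.1]
orientation: [-2.044, -2.382, -0.001]
ft_force: [-2.8, 7.5, 0.9]
width: 0.5
grasp_force: 4.0
```

Emit:
servo_tool(plan=[[[1,0,-0.04,0,0,0,0],[1,0,0,0,0,0,0],[1,0,0,0,0,0,0]]])

```text
t: 16.1
ee_pos: [608.0, -163.3, 226.1]
orientation: [-2.044, -2.382, -0.002]
ft_force: [-2.8, 10.6, 3.5]
width: 0.4
grasp_force: 5.9
```

```bash
python3 - <<'E'
from h import *
o=st();print(pol(o['ee_pos']))
a=snap('scene','s7.png')
cv2.imwrite('pics/c7.png',cv2.cvtColor(cv2.resize(a[225:360,140:280],(800,600)[:1]+(600,),interpolation=2),cv2.COLOR_RGB2BGR))
E
```

```text
t 16.1 pos [ 608.  -163.3  226.1] closing deg 8.73 z [-0.001  0.003 -1.   ] w 0.4 gf 5.9 F [-2.8 10.6  3.5] M [1.87 0.59 0.03] q [-0.28  0.52  1.67  0.    0.95 -0.44]
(np.float64(14.221743652849879), np.float64(63.18141053684882))
```

View pics/c7.png

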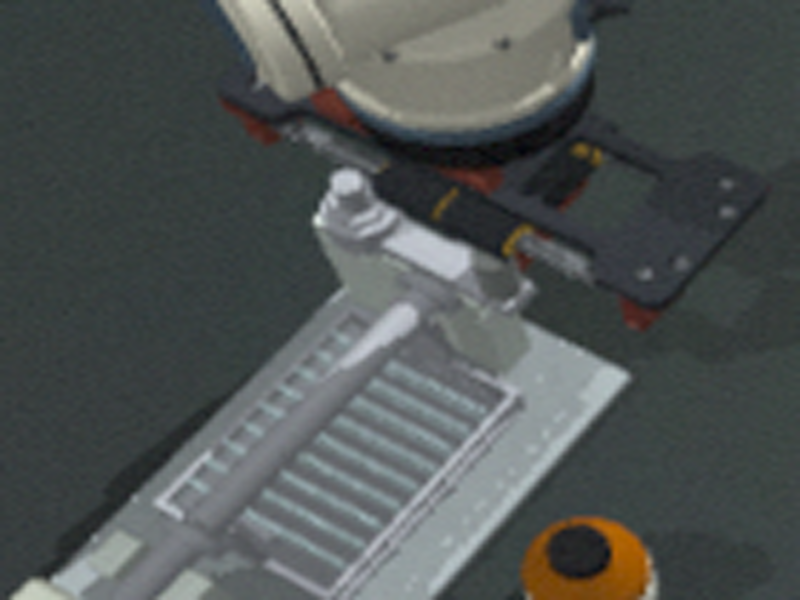

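The arm now lies across the slot over the bar and the force is rising. I'll press a bit more to confirm the hard stop.

Emit:
servo_tool(plan=[[[1,0.01,-0.06,0,0,0,0],[1,0,0,0,0,0,0],[1,0,0,0,0,0,0]]])

```text
t: 16.4
ee_pos: [608.3, -164.6, 226.2]
orientation: [-2.043, -2.38, -0.004]
ft_force: [-4.3, 17.0, 4.3]
width: 0.7
grasp_force: 8.8
```

Emit:
servo_tool(plan=[[[1,0.01,-0.06,0,0,0,0],[1,0,0,0,0,0,0],[1,0,0,0,0,0,0]]])

```text
t: 16.65
ee_pos: [608.5, -165.8, 226.2]
orientation: [-2.042, -2.379, -0.006]
ft_force: [-4.0, 22.6, 6.0]
width: 0.5
grasp_force: 11.5
```

```bash
python3 - <<'E'
from h import *
o=st();print(pol(o['ee_pos']))
E
```

```text
t 16.65 pos [ 608.5 -165.8  226.2] closing deg 8.72 z [-0.003  0.007 -1.   ] w 0.5 gf 11.5 F [-4.  22.6  6. ] M [3.79 0.77 0.09] q [-0.29  0.52  1.67  0.01  0.96 -0.44]
(np.float64(11.935567099452438), np.float64(62.78553937631675))
```

Emit:
servo_tool(plan=[[[1,0.01,-0.07,0,0,0,0],[1,0,0,0,0,0,0],[1,0,0,0,0,0,0]]])

```text
t: 16.9
ee_pos: [608.9, -167.3, 226.3]
orientation: [-2.041, -2.377, -0.008]
ft_force: [-4.3, 27.8, 8.6]
width: 0.4
grasp_force: 14.6
```

Emit:
servo_tool(plan=[[[1,-0.03,0.25,0,0,0,0],[1,-0.03,0.25,0,0,0,0],[1,-0.06,0.4,0,0,0,0],[1,0,0,0.5,0,0,0],[1,0,0,0.9,0,0,0]]])

```text
t: 17.32
ee_pos: [603.0, -135.2, 279.2]
orientation: [-2.041, -2.381, 0.006]
ft_force: [-0.1, -0.1, 0.4]
width: 0.5
grasp_force: 0.0
```

Emit:
servo_tool(plan=[[[1,-0.4,0.6,0.6,0,0,0],[1,-0.5,0.8,0,0,0,0],[1,-0.5,0.8,0,0,0,0],[1,-0.5,0.8,0,0,0,0],[1,-0.5,0.8,0,0,0,0]]])

```text
t: 17.73
ee_pos: [508.1, 16.5, 306.9]
orientation: [2.045, 2.382, 0.002]
ft_force: [-0.4, 1.0, -0.3]
width: 0.7
grasp_force: 0.0
```

Emit:
servo_tool(plan=[[[1,-0.5,0.8,0,0,0,0],[1,-0.3,0.8,0,0,0,0],[1,0,0.5,0,0,0,0],[1,0,0,0,0,0,0]]])

```text
t: 18.07
ee_pos: [476.5, 102.4, 307.0]
orientation: [2.041, 2.386, 0.004]
ft_force: [-0.3, 0.8, -0.3]
width: 0.7
grasp_force: 0.0
```

```bash
python3 - <<'E'
from h import *
o=st()
a=snap('scene','s8.png');b=snap('top','t8.png')
cv2.imwrite('pics/c8.png',cv2.cvtColor(np.hstack([cv2.resize(a[235:360,140:240],(432,540),interpolation=2),cv2.resize(b[180:250,320:368],(370,540),interpolation=2)]),cv2.COLOR_RGB2BGR))
# where post top and stud axis should be when tight (stand frame)
for l in(9.7,9.5,9.3):
    a=np.degrees(9.7-l); z=175+10*(9.7-l)/6.283
    X=[*sc(a),z]; print(l,'post top scene',proj('scene',X).round(1),'top',proj('top',X).round(1))
E
```

```text
t 18.07 pos [476.5 102.4 307. ] closing deg 8.93 z [ 0.003  0.001 -1.   ] w 0.7 gf 0.0 F [-0.3  0.8 -0.3] M [-0.05  0.01  0.  ] q [0.19 0.21 1.92 0.   1.   0.03]
9.7 post top scene [226.9 281.5] top [346.5 200. ]
9.5 post top scene [230.2 276.1] top [341.7 201.3]
9.3 post top scene [232.2 270.3] top [337.3 203.5]
```

View pics/c8.png

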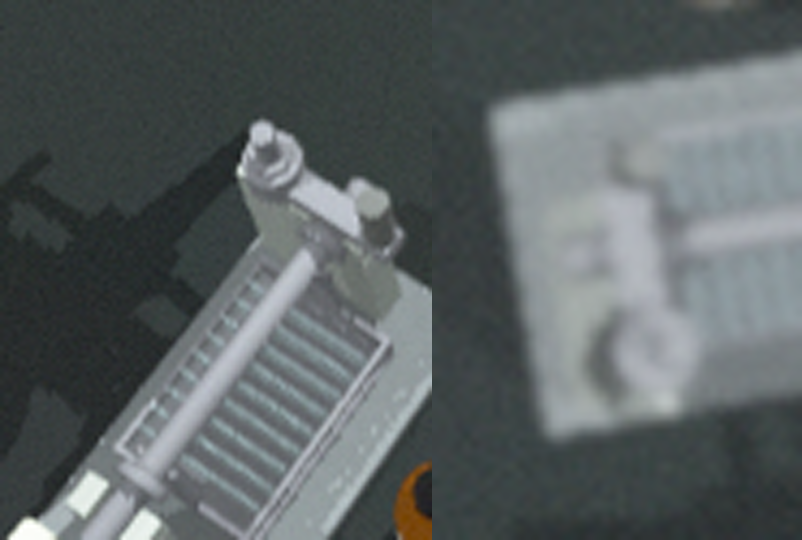

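The post top is at scene (226.1,281.3) and top (347.7,200.1). The predictions for 9.7 rad are (226.9,281.5) and (346.5,200.0), so the lever is on its stop. The bar is seated under the arm and the robot is clear, so I'll hand in.

```bash
python3 -c "
from h import *
print(close_job())"
```

```text
the job is handed in; nothing more can be done
None
```

The slide carrier is seated in both slots, the lever is turned clockwise to its hard stop with its arm clamped on the bar, nothing touched the bottle, jar or slide box, and the job was handed in at about 18 s.

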